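Bolt the packed site box

TASK

The green site box is packed and ready to leave the renovation: lock it by sliding the bolt on its lid along its guides, fully home into the brass keeper. The plain plywood box is still in use, so leave its bolt open.

Things in the scene. Friction and masses are not known exactly. Their poses are not given: they have to be found in the camera images.
- bolt_green_knob (a point): Green painted box (300 x 170 mm, 100 tall, fixed to the bench). Point: centre of its bolt's black upright round knob (22 mm wide, 34 tall), 50 mm above the lid; knob spans 32 to 66 mm above the lid and rides on the bolt. x: along the track to the brass keeper (slide this way), y across, z up. Guides and keeper reach 29 mm above the lid; a loose 16 mm offcut lies on the lid's +y side.
- bolt_green (a joint): Travel in m of the green box's bolt, a 16 mm round steel bar in two guides: 0 drawn back (open), 0.060 at its end stop (fully home). It starts at 0 to 0.008; the tip enters the brass keeper at 0.035. It slides level along the knob's x against about 3 N of friction and stays where it is left.
- bolt_ply_knob (a point): Knob of the same kind of bolt on a plain plywood box of the same size: point and axes as for the green one. Not to be used.
- bolt_ply (a joint): Travel in m of the plywood box's bolt, as for the green one. It starts open, at 0 to 0.008, and is to stay open.

How it is judged:
At the end, for the whole second after the job is handed in: The green box's bolt is home in its keeper, within 12 mm of its end stop, at rest; the plywood box's bolt is still open (drawn to less than 20 mm of travel) (value of joint bolt_green above 0.048 m and velocity of joint bolt_green between -0.01 and 0.01 m/s and value of joint bolt_ply below 0.02 m); the robot touches nothing.
It fails at once if the plywood box's bolt is slid (20 mm of travel or more) (value of joint bolt_ply above 0.02 m).
It also fails if it takes over 32 s, if anything falls off the work surface, if the arm or the gripper's body presses on something with over 40 N, if the wrist force passes 120 N, or if a joint passes its speed limit or range.

ROBOT

A 6-joint arm with a two-finger parallel gripper is mounted at the origin on the work surface. World frame = base frame: x ahead of the robot, y to its left, z up, the work surface at z = 0. Lengths are in m, angles in rad, forces in N, time in s.
With the tool pointing down it reaches from about 0.35 to 0.875 m from the base axis. Payload 15.5 kg.
Tool frame: the origin (TCP) lies between the finger pads; the fingertips stand 8 mm ahead of it and the grasp point (between the pads) lies 11 mm behind it; y points along the fingers, x is the direction in which the jaws open and shut, and the axes are right-handed (so a half turn about y gives the same grasp; the last joint's range is limited). The gripper opens to 85 mm and grips with 20 to 120 N. Pads are 22 mm wide; open, the fingers measure 114 mm over their backs; the gripper's body (76 mm by 85 mm) begins 54 mm behind the grasp point. The pads swing forward as they close: fully open they stand 13 mm farther back than shut.
Start: joints at [-1.226, 0.494, 1.345, -0, 1.302, -0.096], TCP at [0.267, -0.565, 0.239] pointing down, gripper open.
Joint ranges: [-2.91, 2.91], [-0.82, 2.16], [0.22, 2.67], [-1.22, 4.37], [0.12, 2.79], [-3.08, 3.08]. Speed limits (rad/s): [1.89, 1.89, 2.57, 3.01, 3.01, 3.01].

INTERFACE

Orientations are given as a unit quaternion [x, y, z, w].
In Python, from station import read_state, viewer, env gives the robot as it stands.
- The arm moves only by the tool send_rows, never from a script. Its argument "deltas" is text: rows parted by semicolons, each of 5 numbers parted by spaces: the finger opening in m, from 0 to 0.0854, then the shift along the tool's x, y, z in m, then the turn about the tool's y in degrees. In form: grip x y z roll; .... A call has 1 to 20 rows; each row is the pose to reach, as a shift and turn from the pose commanded when the call began, along the tool's axes at that moment; what a row does not reach only later rows make up. A row lasts 1/8 s, in which the tool goes at most 62.5 mm and 10.7 degrees, less where a joint would pass 70% of its speed; a pose out of reach is approached as far as the arm can. A call with a gripper value outside its range is refused whole. The fingers move at their own pace and stop on an object; the grip force is fixed at half the most. Time passes only in rows, so rows that repeat a pose let the fingers close. It gives the time, the measured TCP pose, the force and the opening at its end, in the units of the state.
- read_state(): the state, without advancing time (a new reading comes with each control period).
- viewer.camera(name): name is "side" or "top" or "wrist"; returns a dict with "pixels" (480x640x3 uint8, blue, green, red), "intrinsics" (3x3 intrinsics, pixels), "R" (3x3) and "t" (3): a world point X has camera coordinates R X + t. Camera axes: x right, y down, z forward; pixel columns grow to the right and rows downward; lengths in m; the calibration is good to about 2 mm. A picture is of the moment at which its call begins. There is no depth.
- env.sign_off(): hands the job in, once; it reports no verdict.
The state is a dict: "time": time; "joint_positions": joint angles; "joint_velocities": joint speeds; "effort": joint torques, N m; "eef_pos": TCP position; "tool_rot": TCP orientation; "contact_force": force on the tool from outside, world axes, zero at the start; "moment": the same for the moment, N m; "width": finger opening in m.
Only numpy, scipy, OpenCV 4.12 (cv2) and the standard library are available. Lean on these libraries where they do the work, as an engineer would, in place of code of your own. Each camera call takes 0.05 s, during which the arm holds its last target.

## Working session

There is one attempt and no reset: what is moved stays moved. The work goes in short steps, Python scripts to look and compute and a tool call to move; the robot and the scene stay as the last step left them, time stands still between calls to the robot, and variables do not carry over. Pictures are saved under pics/ and viewed, and the job is handed in when it is done.

Besides the shell and the picture viewer there is one more tool, called after ">>>" by a JSON object that holds its "api" and its "payload", one argument or row to a line. send_rows: Moves the arm, as the interface text tells. Its arguments: {"type":"object","properties":{"deltas":{"type":"string"}},"required":["deltas"]}

```bash
mkdir -p pics; python3 - <<'E'
from station import read_state, viewer, env
import cv2,numpy as np,pickle
s=read_state();print({k:np.round(v,4) for k,v in s.items()})
d={}
for n in("side","top","wrist"):
    c=viewer.camera(n);d[n]=c;cv2.imwrite(f"pics/{n}0.png",c["pixels"])
    print(n,c["intrinsics"],c["R"],c["t"])
pickle.dump(d,open("c0.pkl","wb"))
E
```

```text
{'time': np.float64(0.0), 'joint_positions': array([-1.2255,  0.4942,  1.3462,  0.    ,  1.3025, -0.0955]), 'joint_velocities': array([-0.0001, -0.0004, -0.0008,  0.0005,  0.0004,  0.0006]), 'effort': array([ 2.40000e-03, -8.82147e+01, -3.83870e+01,  0.00000e+00,
        1.01000e-02, -0.00000e+00]), 'eef_pos': array([ 0.2665, -0.5649,  0.2387]), 'tool_rot': array([-0.5969,  0.3789, -0.3783,  0.5975]), 'contact_force': array([-0.292 , -0.4063,  0.0929]), 'moment': array([-0.0264,  0.013 ,  0.0462]), 'width': np.float64(0.0855)}
side [[467.33234379   0.         310.4778263 ]
 [  0.         467.33234379 231.59382064]
 [  0.           0.           1.        ]] [[-0.88921355 -0.45706684 -0.01972734]
 [-0.23930763  0.50145291 -0.8314306 ]
 [ 0.38991169 -0.73459845 -0.5552783 ]] [0.44287936 0.27606658 0.7171501 ]
top [[477.91770763   0.         325.16807634]
 [  0.         477.91770763 237.1891559 ]
 [  0.           0.           1.        ]] [[-0.00766641 -0.99996851  0.00204961]
 [-0.98995249  0.00730019 -0.14121178]
 [ 0.14119237 -0.0031116  -0.98997729]] [0.00881317 0.54452672 0.76561345]
wrist [[394.56174994   0.         318.30177869]
 [  0.         394.56174994 236.33218941]
 [  0.           0.           1.        ]] [[ 0.42689272 -0.9042993  -0.00231804]
 [-0.87026634 -0.41152072  0.27071608]
 [-0.24576228 -0.11354941 -0.96265645]] [-0.62346332 -0.03600849  0.38007061]
```

View pics/top0.png

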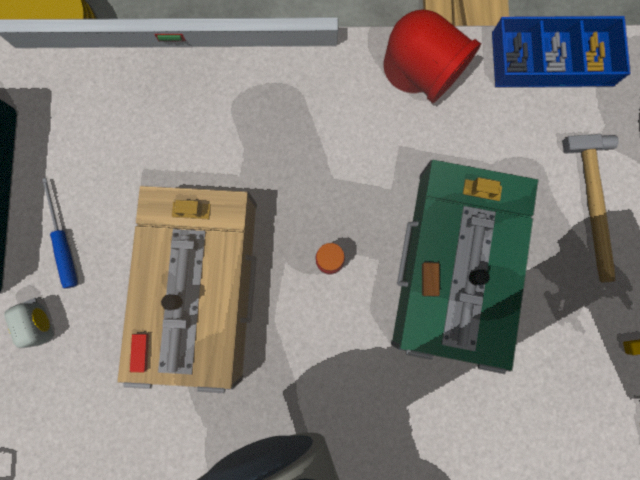

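View pics/side0.png

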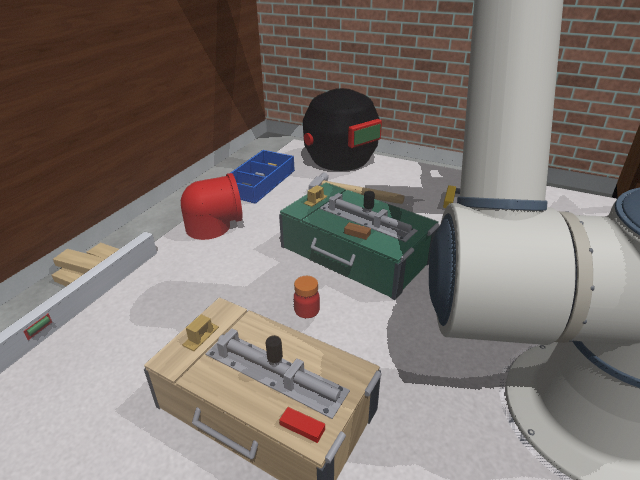

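View pics/wrist0.png

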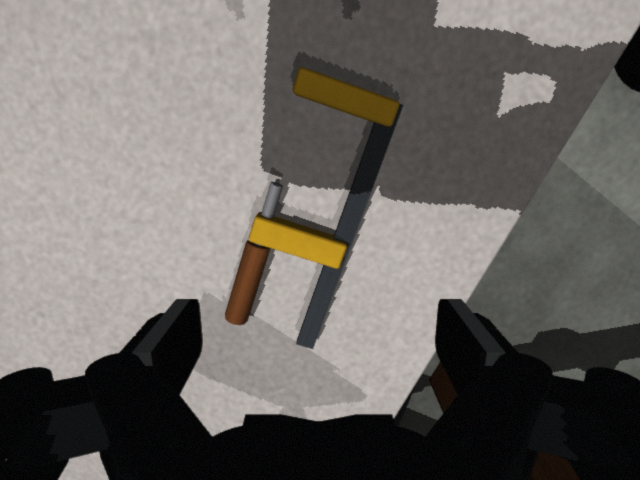

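```bash
python3 - <<'E'
from scipy.spatial.transform import Rotation as R
from station import read_state
print(R.from_quat(read_state()["tool_rot"]).as_matrix().round(4))
E
```

```text
[[ 4.267e-01 -3.000e-04  9.044e-01]
 [-9.044e-01  8.000e-04  4.267e-01]
 [-9.000e-04 -1.000e+00  1.000e-04]]
```

The top view shows the green box at right: knob near (480,276) with its brass keeper at (486,188), the plywood box at left. The side view shows the green knob near (369,200). The wrist view sees only a saw, away from the boxes.

```bash
cat > h.py <<'E'
import numpy as np,cv2
def ray(c,u,v):
    K,R,t=c["intrinsics"],np.array(c["R"]),np.array(c["t"])
    return -R.T@t, R.T@np.linalg.solve(K,[u,v,1.])
def plane(c,u,v,z):
    o,d=ray(c,u,v);return o+d*(z-o[2])/d[2]
def tri(c1,p1,c2,p2):
    o1,d1=ray(c1,*p1);o2,d2=ray(c2,*p2)
    A=np.c_[d1,-d2];s=np.linalg.lstsq(A,o2-o1,rcond=None)[0]
    a,b=o1+s[0]*d1,o2+s[1]*d2;return (a+b)/2,np.linalg.norm(a-b)
def blob(im,near,mask):
    n,l,st,ce=cv2.connectedComponentsWithStats(mask.astype(np.uint8))
    i=1+np.argmin(np.hypot(*(ce[1:]-near).T)+1e3*(st[1:,4]<15));return ce[i],st[i],(l==i)
E
python3 - <<'E'
import pickle,cv2,numpy as np
from h import *
d=pickle.load(open("c0.pkl","rb"));T=d["top"];S=d["side"]
r={}
for n,c,p in(("top",T,(480,276)),("side",S,(369,200))):
    im=c["pixels"]; m=im.max(2)<45
    r[n]=blob(im,p,m);print(n,r[n][0],r[n][1])
    hsv=cv2.cvtColor(im,cv2.COLOR_BGR2HSV)
    g=(abs(hsv[...,0].astype(int)-21)<7)&(hsv[...,1]>150)&(hsv[...,2]>60)
    k=blob(im,(486,188) if n=="top" else (315,195),g);print("keeper",k[0],k[1]);r[n+"k"]=k
print(tri(T,r["top"][0],S,r["side"][0]),tri(T,r["topk"][0],S,r["sidek"][0]))
# plate edges (z lid) grey
im=T["pixels"];hsv=cv2.cvtColor(im,cv2.COLOR_BGR2HSV)
b=im[200:355,425:520];cv2.imwrite("pics/crop.png",np.hstack([cv2.resize(im[150:380,390:550],None,fx=2.4,fy=2.4),cv2.resize(S["pixels"][170:300,270:450],None,fx=2.2,fy=2.2,interpolation=2)[:552] if 0 else np.zeros((552,1,3),np.uint8)]))
cv2.imwrite("pics/crops.png",cv2.resize(S["pixels"][165:300,270:450],None,fx=4,fy=4))
E
```

```text
top [479.32876712 275.98287671] [469 266  21  19 292]
keeper [483.52749141 188.45189003] [464 178  37  22 582]
side [368.46753247 199.98701299] [364 192  10  17 154]
keeper [449.27631579 195.45394737] [444 186  12  22 152]
(array([ 0.47055506, -0.21702552,  0.14534574]), np.float64(0.0014695572115552482)) (array([ 0.43751775, -0.19119853,  0.23812991]), np.float64(0.27234307988604156))
```

View pics/crop.png

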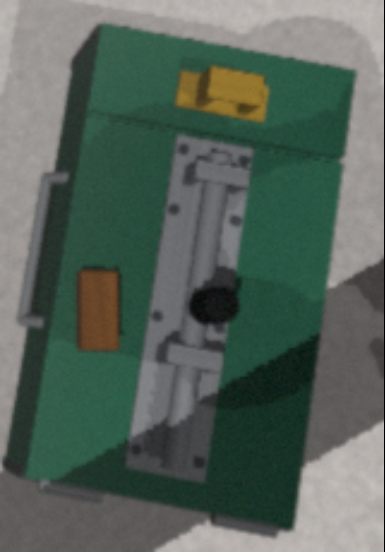

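View pics/crops.png

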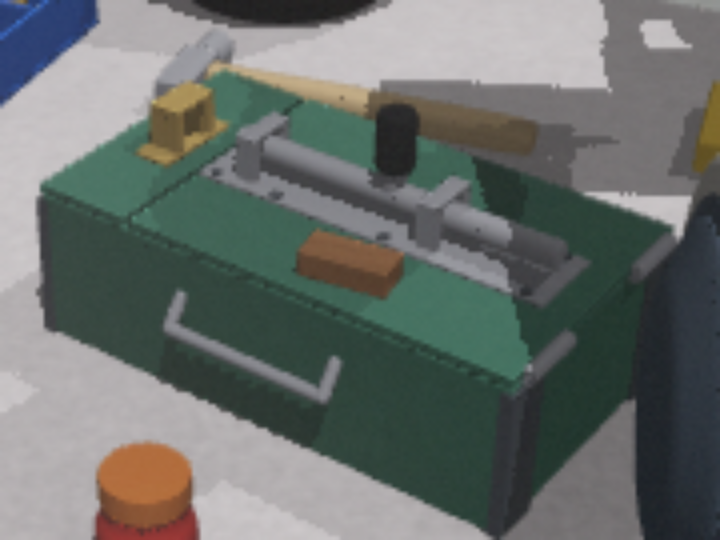

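```bash
cat >> h.py <<'E'
def deltas(target,yaw):
    from station import read_state
    from scipy.spatial.transform import Rotation
    s=read_state();R=Rotation.from_quat(s["tool_rot"]).as_matrix()
    a=np.degrees(np.arctan2(R[1,0],R[0,0]))
    return R.T@(np.array(target)-s["eef_pos"]), -(yaw-a)
E
python3 - <<'E'
import pickle,numpy as np
from h import *
d=pickle.load(open("c0.pkl","rb"));T=d["top"]
f=lambda x,y,z:plane(T,390+x/2.4,150+y/2.4,z)
ys=[]
for a,b in(((177,135),(127,467)),((253,150),(206,481))):
    A,B=f(*b,.102),f(*a,.102);v=B-A;ys.append(np.degrees(np.arctan2(v[1],v[0])));print(A,B,ys[-1])
# box lid long edges
for a,b in(((100,25),(27,478)),((355,70),(294,528))):
    A,B=f(*b,.1),f(*a,.1);v=B-A;print(A,B,np.degrees(np.arctan2(v[1],v[0])))
for p in((479.3,276),):print(plane(T,*p,.150),plane(T,*p,.166))
print(deltas([.470,-.217,.240],np.mean(ys)))
E
```

```text
[ 0.37135502 -0.17063103  0.102     ] [ 0.58282658 -0.21223058  0.102     ] -11.128821937953996
[ 0.36241161 -0.21963877  0.102     ] [ 0.57252147 -0.26122396  0.102     ] -11.195361025113993
[ 0.36494093 -0.10816107  0.1       ] [ 0.65789773 -0.16539282  0.1       ] -11.054023518505625
[ 0.33319674 -0.27361592  0.1       ] [ 0.62605864 -0.33235077  0.1       ] -11.340492024324474
[ 0.47093674 -0.21518152  0.15      ] [ 0.47000423 -0.20998534  0.166     ]
(array([-0.2279671 , -0.00090334,  0.33246038]), np.float64(-53.58204168365437))
```

>>> {"api": "send_rows", "payload": {
  "deltas": "0.06 -0.114 0 0.166 -27; 0.06 -0.228 0 0.333 -53.6; 0.06 -0.228 0 0.333 -53.6; 0.06 -0.228 0 0.333 -53.6; 0.06 -0.228 0 0.333 -53.6; 0.06 -0.228 0 0.333 -53.6; 0.06 -0.228 0 0.333 -53.6; 0.06 -0.228 0 0.333 -53.6; 0.06 -0.228 0 0.333 -53.6; 0.06 -0.228 0 0.333 -53.6; 0.06 -0.228 0 0.333 -53.6; 0.06 -0.228 0 0.333 -53.6"
}}

```text
time: 1.65
eef_pos: [0.4703, -0.2174, 0.2393]
tool_rot: [-0.704, 0.069, -0.069, 0.704]
contact_force: [0.1, 0.7, -0.1]
width: 0.0602
```

```bash
python3 - <<'E'
from station import read_state, viewer
import cv2,numpy as np
from h import *
print(deltas([.4705,-.216,.145],-11.17),read_state()["eef_pos"])
c=viewer.camera("wrist");cv2.imwrite("pics/w1.png",c["pixels"])
K,R,t=c["intrinsics"],c["R"],c["t"]
p=K@(R@np.array([.4705,-.216,.166])+t);print(p/p[2])
E
```

```text
(array([-0.00011397,  0.09426112,  0.00137945]), np.float64(-0.017932502551692764)) [ 0.47034972 -0.21738015  0.23926106]
[319.21915992 251.95939931   1.        ]
```

View pics/w1.png

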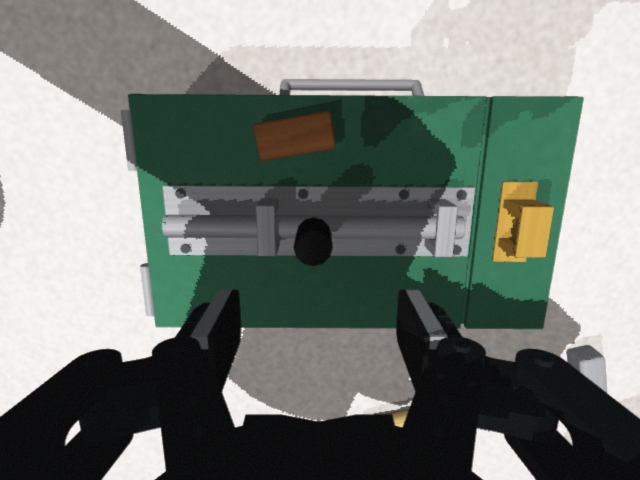

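The wrist view shows the green knob centred at (314,249), between the jaws, which lie along the track; the keeper is at right (530,232). That's within 2 mm of my estimate, so I'll descend.

>>> {"api": "send_rows", "payload": {
  "deltas": "0.06 -0.002 0.045 0.001 0; 0.06 -0.002 0.08 0.001 0; 0.06 -0.002 0.094 0.001 0; 0.06 -0.002 0.094 0.001 0; 0.025 -0.002 0.094 0.001 0; 0.025 -0.002 0.094 0.001 0; 0.025 -0.002 0.094 0.001 0; 0.025 -0.002 0.094 0.001 0"
}}

```text
time: 2.7
eef_pos: [0.4689, -0.2157, 0.1456]
tool_rot: [0.704, -0.068, 0.069, -0.704]
contact_force: [0.6, 0.8, -1.1]
width: 0.0248
```

```bash
python3 - <<'E'
from station import read_state, viewer
import cv2,numpy as np
for n in("wrist","side"):
    c=viewer.camera(n);cv2.imwrite(f"pics/{n}2.png",c["pixels"])
E
```

```text
(no output)
```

View pics/wrist2.png

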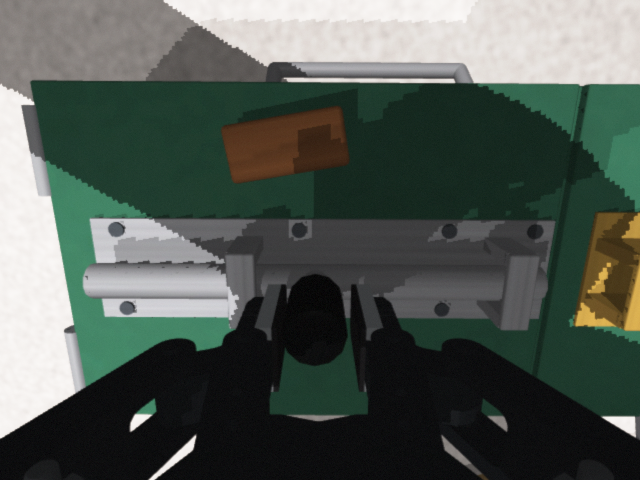

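View pics/side2.png

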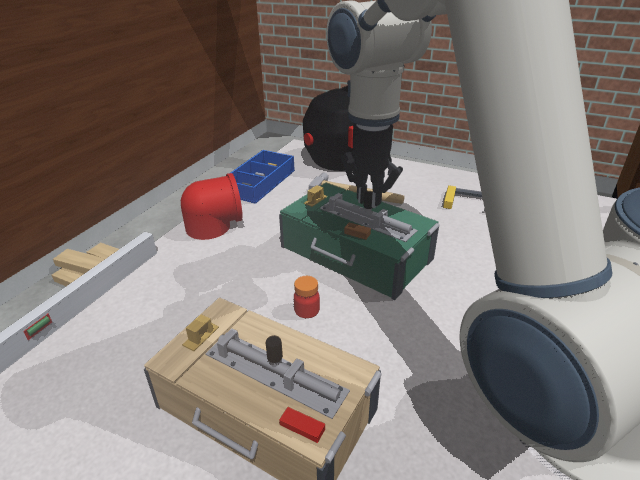

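The wrist view shows the knob at (316,320), straddled by both pads with about 1–3 mm of play. The side view shows the gripper clear of everything else. Next I slide it along tool +x.

>>> {"api": "send_rows", "payload": {
  "deltas": "0.025 0.006 0 0 0; 0.025 0.012 0 0 0; 0.025 0.018 0 0 0; 0.025 0.024 0 0 0; 0.025 0.03 0 0 0; 0.025 0.036 0 0 0; 0.025 0.042 0 0 0; 0.025 0.047 0 0 0; 0.025 0.05 0 0 0; 0.025 0.05 0 0 0"
}}

```text
time: 4.05
eef_pos: [0.5183, -0.2253, 0.1453]
tool_rot: [-0.704, 0.068, -0.069, 0.704]
contact_force: [0.3, -0.9, -0.2]
width: 0.025
```

```bash
python3 - <<'E'
from station import read_state, viewer
import cv2,numpy as np
for n in("wrist",):
    c=viewer.camera(n);cv2.imwrite(f"pics/{n}3.png",c["pixels"])
E
```

```text
(no output)
```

View pics/wrist3.png

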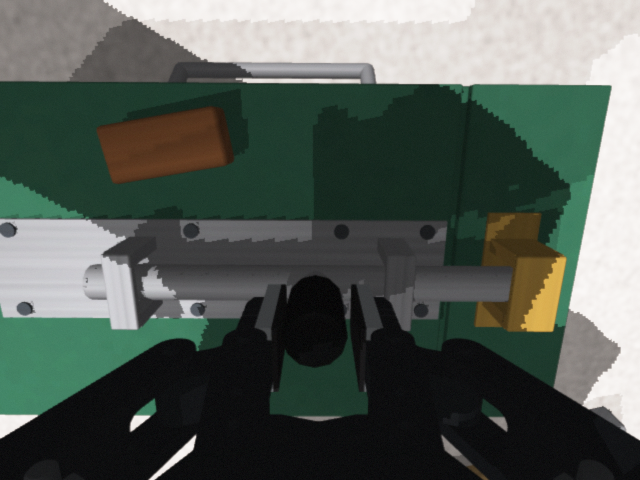

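The bolt tip has entered the keeper (510,283), with no side load. I'll creep on until the end stop shows in the force.

>>> {"api": "send_rows", "payload": {
  "deltas": "0.025 0.002 0 0 0; 0.025 0.004 0 0 0; 0.025 0.004 0 0 0"
}}

```text
time: 4.47
eef_pos: [0.5219, -0.226, 0.1452]
tool_rot: [-0.704, 0.069, -0.069, 0.704]
contact_force: [-1.1, 1.0, 1.0]
width: 0.025
```

>>> {"api": "send_rows", "payload": {
  "deltas": "0.025 0.001 0 0 0; 0.025 0.002 0 0 0; 0.025 0.002 0 0 0"
}}

```text
time: 4.85
eef_pos: [0.5238, -0.2264, 0.1453]
tool_rot: [-0.704, 0.069, -0.069, 0.704]
contact_force: [-2.5, 1.5, 1.6]
width: 0.0252
```

>>> {"api": "send_rows", "payload": {
  "deltas": "0.025 0.001 0 0 0; 0.025 0.002 0 0 0; 0.025 0.002 0 0 0"
}}

```text
time: 5.22
eef_pos: [0.5253, -0.2267, 0.1452]
tool_rot: [-0.704, 0.069, -0.068, 0.704]
contact_force: [-6.1, 3.1, 3.3]
width: 0.0248
```

>>> {"api": "send_rows", "payload": {
  "deltas": "0.025 0.001 0 0 0; 0.025 0.001 0 0 0"
}}

```text
time: 5.48
eef_pos: [0.5254, -0.2267, 0.1452]
tool_rot: [-0.704, 0.07, -0.068, 0.704]
contact_force: [-11.6, 2.5, 7.7]
width: 0.0248
```

The tool has stalled and the force is rising, so the bolt is at its end stop. I'll back off, open and rise.

>>> {"api": "send_rows", "payload": {
  "deltas": "0.025 -0.001 0 0 0; 0.026 -0.002 0 0 0; 0.05 -0.002 0 0 0; 0.05 -0.002 0 0 0; 0.05 -0.002 0 0 0; 0.05 -0.002 -0.04 0 0; 0.05 -0.002 -0.095 0 0; 0.05 -0.002 -0.12 0 0; 0.05 -0.002 -0.12 0 0; 0.05 -0.002 -0.12 0 0"
}}

```text
time: 6.72
eef_pos: [0.5244, -0.2265, 0.2645]
tool_rot: [-0.704, 0.069, -0.068, 0.704]
contact_force: [0.0, -0.3, -0.5]
width: 0.0498
```

```bash
python3 - <<'E'
from station import read_state, viewer
import cv2,numpy as np
for n in("wrist","side"):
    c=viewer.camera(n);cv2.imwrite(f"pics/{n}4.png",c["pixels"])
    if n=="side":
        from h import *
        im=c["pixels"]
        for p in((347,190),(274,350)):print(blob(im,p,im.max(2)<45)[:2])
        cv2.imwrite("pics/side4c.png",cv2.resize(im[160:470,130:450],None,fx=1.9,fy=1.9))
E
```

```text
(array([346.01428571, 192.        ]), array([341, 184,  11,  17, 140], dtype=int32))
(array([346.01428571, 192.        ]), array([341, 184,  11,  17, 140], dtype=int32))
```

View pics/wrist4.png

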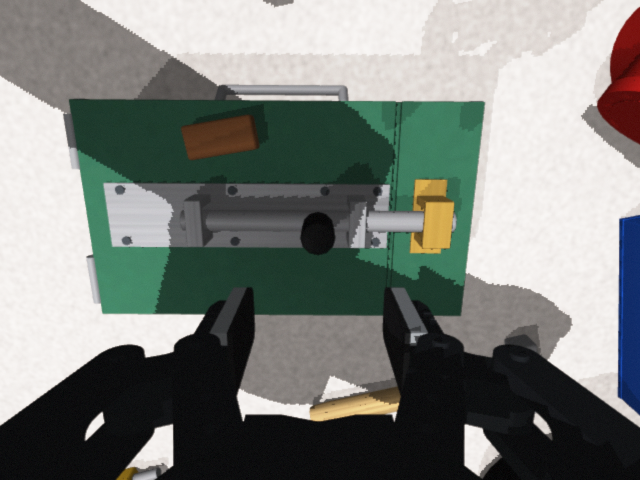

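View pics/side4c.png

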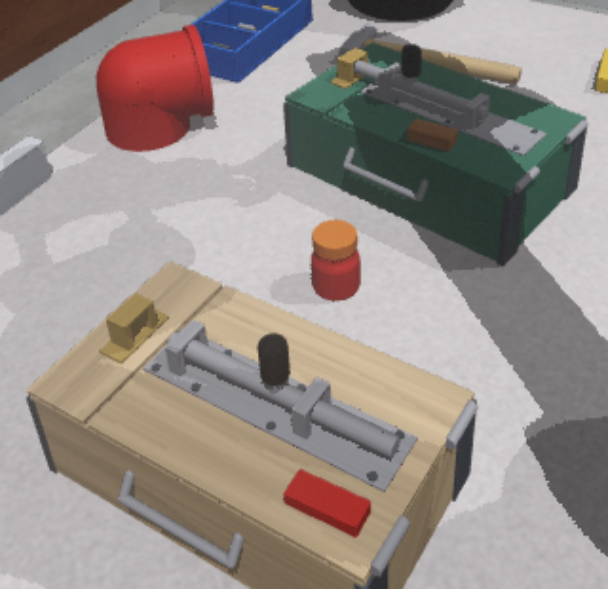

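The bolt passes through the keeper, with its tip showing beyond it at (456,222). The knob is free at (318,233), the gripper is clear, and the plywood bolt hasn't been touched. I'm handing in.

```bash
python3 -c "
from station import env
print(env.sign_off())"
```

```text
the job is handed in; nothing more can be done
None
```

The green box's bolt is slid home into its brass keeper, and I handed the job in at about 7 s of the 32 s allowed. I straddled the knob with the jaws lying along the track, without clamping it. I then pushed it about 56 mm to its end stop, where the tool stalled and the force rose to about 12–14 N.

**Last checks:** after backing off, opening and rising, the wrist view showed the bolt tip through and past the keeper. The force was back to about 0 with the gripper clear. The side view showed the plywood bolt still open and the offcut still on the green box's lid.

**Not confirmed:** I did not read the bolt's travel directly; "fully home" rests on the stall and the picture. My colour-mask check of the plywood knob picked out the green knob instead, so I judged the plywood bolt by eye only.

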